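# Open the sprung-bolt tool chest for the clay class

## Robot

A 7-joint arm with a two-finger parallel gripper is mounted at the origin on the work surface. World frame = base frame: x ahead of the robot, y to its left, z up, the work surface at z = 0. Lengths are in m, angles in rad, forces in N, time in s.
With the tool pointing down it reaches from about 0.4 to 0.85 m from the base axis. Payload 10.4 kg.
Tool frame: the origin (TCP) lies midway between the tips of the shut fingers; the grasp point (between the pads) lies 19 mm behind it (manip.tcp_to_grasp is the distance from the TCP to the grasp point, in m); x points along the fingers, y is the direction in which the jaws open and shut, and the axes are right-handed (so a half turn about x gives the same grasp; the last joint's range is limited). The gripper opens to 85 mm and grips with 20 to 120 N. Pads are 22 mm wide; open, the fingers measure 114 mm over their backs; the gripper's body (76 mm by 85 mm) begins 54 mm behind the grasp point. The pads swing forward as they close: fully open they stand 13 mm farther back than shut.
Start: joints at [-1.268, 0.332, -0.065, 1.46, 0.022, 1.35, -0.088], TCP at [0.2, 0.592, 0.231] pointing down, gripper open.
Joint ranges: [-2.6, 2.6], [-0.5, 2.12], [-1.47, 1.34], [0.16, 2.42], [-1.27, 4.41], [0.06, 2.06], [-2.6, 2.6]. Speed limits (rad/s): [2.22, 2.22, 2.79, 2.79, 3.14, 3.14, 3.14].

## Interface

Orientations are given as a unit quaternion [x, y, z, w].
In Python, from workcell import monitor, viewer, manip gives the robot as it stands. The module is installed in compiled form; this text tells all that it offers.
- The arm moves only by the tool send_rows, never from a script. Its arguments are lists of equal length, an entry for each row: "grip": the closure in counts, from 0 (fully open) to 255 (shut); "offset": the shift along the tool's x, y, z in mm, a list of three; "twist": the turn about the tool's x in degrees. In form: {"grip": [grip, ...], "offset": [[tx, ty, tz], ...], "twist": [twist, ...]}. A call has exactly 5 rows; each row is the pose to reach, as a shift and turn from the pose commanded when the call began, along the tool's axes at that moment; what a row does not reach only later rows make up. A row lasts 1/12 s, in which the tool goes at most 41.7 mm and 7.16 degrees, less where a joint would pass 70% of its speed; a pose out of reach is approached as far as the arm can. A call with a gripper value outside its range is refused whole. The fingers move at their own pace and stop on an object; "newtons" is the grip in N (left out, the last holds). Time passes only in rows, so rows that repeat a pose let the fingers close, or fill a call up. It gives the time, the measured TCP pose, the force and the opening at its end, in the units of the state.
- monitor.get_obs(): the state, without advancing time (a new reading comes with each control period).
- viewer.camera(name): name is "side" or "top" or "wrist"; returns (picture, depth): 420x560x3 uint8, blue, green, red; 420x560 float32, m along the optical axis (not along the pixel's ray), 0 where there is no reading.
- viewer.camera_model(name): a dict with "camera_matrix" (3x3 intrinsics, pixels), "R" (3x3) and "t" (3): a world point X has camera coordinates R X + t; the wrist camera has in their place "mount" (4x4, takes a point from camera to tool coordinates, whose origin is the TCP and whose axes are the tool frame's). Camera axes: x right, y down, z forward; pixel columns grow to the right and rows downward; lengths in m; the calibration is good to about 2 mm. A picture is of the moment at which its call begins: read the wrist's pose just before it. camera_model takes no time and is no camera call.
- manip.hand_in(): hands the job in, once; it reports no verdict.
Trained networks look in the newest picture that a camera, given by its name, has taken for a name from the list of things; names that differ only in an ending like _2 or _b are one class to them, and where a whole thing is asked for, a point or a joint stands for the part that bears it (a point fixed in the world has none). Each returns a list of dicts, best first, with "score" (0 to 1); they miss things now and then, are a little off and sometimes report something else, mostly with a low value. They report only what shows in the picture. A call takes as long as a camera call.
- viewer.recognise(target, camera): "box" ([left, top, width, height] in pixels, round what is visible of it).
- viewer.regions_of(target, camera): "region" (420x560 bool, what is visible of it) and "box" ([left, top, width, height] in pixels, round what is visible of it).
- viewer.spot_point(target, camera): "position" ([column, row] in pixels: a listed point, or the origin of a listed thing).
The state is a dict: "clock": time; "joint_pos": joint angles; "joint_velocities": joint speeds; "tau": joint torques, N m; "position": TCP position; "ee_rot": TCP orientation; "ft_force": force on the tool from outside, world axes, zero at the start; "torque": the same for the moment, N m; "grip_width": opening from 0.0 (shut) to 1.0 (fully open).
Only numpy, scipy, OpenCV 4.12 (cv2) and the standard library are available. Lean on these libraries where they do the work, as an engineer would, in place of code of your own. Each camera call takes 0.05 s, during which the arm holds its last target.

## Task

Open the plywood tool chest so the children can take the carving tools. Its lid is held down by a sprung bolt: first draw the bolt's knob back, move it sideways into the holding notch of its slot, and let go so that it stays withdrawn by itself; then lift the lid past its balance point, so that it leans back and stays open on its own. Leave the bolt parked in its notch, and do not push the other things on the table about.

Things in the scene. Friction and masses are not known exactly. Their poses are not given: they have to be found in the camera images.
- toolbox: Plywood tool chest, fixed, 140 (x) by 320 (y) by 80 mm high without its lid; origin under its centre, z up. Its front, with bolt and pull tab, faces its own -x; the lid's hinge is on its far +x rim. Offsets below are in this frame. The bolt sits on the front at y -44 to -120, x -72 to -112 mm: a bed under a bare metal cover plate with a J-shaped slot, plate top 104.5 mm high.
- bolt (a joint): Travel of the steel bolt, m: 0 = home (its nose 15 mm over a steel ear on the lid's front edge, so the lid cannot rise), growing towards the chest's -y to 0.042 at the stop. A spring drives it home with 6 N at 0 to 14 N at 0.042. The nose clears the ear beyond 0.015. Parked in the notch it rests at 0.026.
- knob (a joint): Sideways place of the knob in its J-shaped slot, m: 0 = in line with the long leg (1 mm play), growing towards the chest's -x to 0.016. It can leave the long leg only while the bolt's travel is above 0.034; in the notch it rests at 0.013. A weak spring (0.3 to 1.3 N) pushes it back to 0, so let go anywhere short of the notch it slips out and snaps home.
- knob_grip (a point): Centre of the bolt's knob: an upright dark wooden cylinder 24 mm across and 34 mm tall (its underside 10.5 mm above the cover plate, its middle 27.5 mm above it, 132 mm above the table) on an 8 mm steel stem. It moves with the bolt and never turns. Home it lies at x -83, y -60 mm in the chest's frame.
- notch (a point): Where the knob's centre lies when parked in the notch (within 1.5 mm): x -97, y -86, z 132 mm in the chest's frame; fixed to the chest. The notch is the short leg of the J: with the bolt drawn past 0.034 and the knob 0.013 to 0.016 sideways, the bolt may come back 8 mm to 0.026, where a 4 mm shoulder keeps the knob.
- lid (a joint): Angle of the lid, rad: 0 = shut, grows as its front edge rises and swings back, 1.9 = leaning back on its stop. Free hinge, no friction to speak of: let go below about 1.5 it falls shut, above it falls back to 1.9 and stays. The lid is 140 by 320 by 10 mm, about 0.35 kg.
- tab_grip (a point): Grip point of the lid's pull tab, a plywood tongue 30 mm wide (along y), 10 mm thick, standing 45 mm out from the lid's front edge in its plane. 27 mm out from that edge, 167 mm from the hinge line; shut, at x -97, y 60, z 85 mm in the chest's frame, nothing under it. Gripped by its sides (fingers closing along y) it can pivot between the fingers as the lid turns.
- lid_hinge (a point): Middle of the lid's hinge line, x +70, y 0, z 80 mm in the chest's frame; the line runs along the chest's y.
- brush_pot: White pot 76 mm across, 90 mm high, with three brushes up to 175 mm, standing near one end of the chest (left or right). Loose, leave alone. Origin under its centre.
- glaze_jar: Lidded jar 68 mm across, 90 mm high, near the other end of the chest. Loose, leave alone. Origin under its centre.
- loop_tool: Brush 150 mm long lying in front of the chest. Loose, leave alone. Its x axis runs along it; origin at its underside near its middle.
- rib: Flat wooden shaping rib 50 by 90 by 8 mm lying in front of the chest. Loose, leave alone. Origin under its centre.
- sponge: Sponge block 60 by 80 by 30 mm at the chest's front left. Loose, leave alone. Origin under its centre.

How it is judged:
By the outcome, as a careful person would: the job done as asked, in the order asked, and still so for the second after the job is handed in, with the robot touching nothing.
It also fails if it takes over 48 s, if anything falls off the work surface, if the arm or the gripper's body presses on something with over 40 N, if the wrist force passes 120 N, or if a joint passes its speed limit or range.

## Working session

There is one attempt and no reset: what is moved stays moved. The work goes in short steps, Python scripts to look and compute and a tool call to move; the robot and the scene stay as the last step left them, time stands still between calls to the robot, and variables do not carry over. Pictures are saved under pics/ and viewed, and the job is handed in when it is done.

Besides the shell and the picture viewer there is one more tool, called after ">>>" as name([rows], argument=value, ...), one row to a line, values as JSON. send_rows: Moves the arm, as the interface text tells. Its arguments: {"type":"object","properties":{"grip":{"type":"array","items":{"type":"number"}},"offset":{"type":"array","items":{"type":"array","items":{"type":"number"}}},"twist":{"type":"array","items":{"type":"number"}},"newtons":{"type":"number"}},"required":["grip","offset","twist"]}

```bash
mkdir -p pics
cat > h.py <<'E'
import numpy as np, cv2
from workcell import monitor, viewer, manip
from scipy.spatial.transform import Rotation as R
def w(name,px,depth=None,pic=None):
    m=viewer.camera_model(name);K=np.array(m["camera_matrix"]);
    c=np.linalg.inv(K)@np.array([px[0],px[1],1.])*depth
    if "R" in m: return np.array(m["R"]).T@(c-np.array(m["t"]))
    M=np.array(m["mount"]);o=monitor.get_obs()
    p=M[:3,:3]@c+M[:3,3]
    return R.from_quat(o["ee_rot"]).as_matrix()@p+np.array(o["position"])
def atz(name,px,z):
    a=w(name,px,.3);b=w(name,px,.6)
    return a+(b-a)*(z-a[2])/(b[2]-a[2])
E
python3 - <<'E'
from h import *
o=monitor.get_obs()
for k in o: print(k,np.round(o[k],3))
for n in("top","side"):
    p,d=viewer.camera(n);cv2.imwrite(f"pics/{n}0.png",p);np.save(f"{n}_d.npy",d)
    for t,z in(("knob_grip",.132),("tab_grip",.085),("lid_hinge",.08),("notch",.132),("toolbox",0)):
        for r in viewer.spot_point(t,n)[:1]:
            print(n,t,round(r["score"],2),np.round(r["position"],1),np.round(atz(n,r["position"],z),4))
print(manip.tcp_to_grasp)
E
```

```text
clock 0.0
joint_pos [-1.268  0.333 -0.065  1.461  0.022  1.35  -0.089]
joint_velocities [ 0.     0.001 -0.    -0.001  0.    -0.002  0.001]
tau [-0.0000e+00 -6.2543e+01  4.9000e-02 -3.9161e+01  1.6000e-02  1.0000e-02
 -0.0000e+00]
position [0.2   0.592 0.231]
ee_rot [ 0.114  0.698 -0.115  0.698]
ft_force [ 1.511 -0.062 -0.171]
torque [ 0.015 -0.009 -0.021]
grip_width 0.999
top knob_grip 0.61 [352.2 223.6] [ 0.5164 -0.0886  0.132 ]
top lid_hinge 0.72 [309.8 165. ] [ 0.6528 -0.0085  0.08  ]
top notch 0.73 [368.5 234.7] [ 0.4931 -0.1204  0.132 ]
top toolbox 0.98 [312.9 200.5] [ 0.5879 -0.0165  0.    ]
side knob_grip 0.78 [321.7 232.7] [ 0.5207 -0.0826  0.132 ]
side tab_grip 0.67 [265.6 227.3] [0.4891 0.0448 0.085 ]
side lid_hinge 0.67 [340.8 204.7] [ 0.6619 -0.0022  0.08  ]
side notch 0.78 [330.4 245.6] [ 0.507  -0.1181  0.132 ]
side toolbox 0.62 [317.8 247.8] [ 0.591  -0.0057  0.    ]
0.0187
```

View pics/top0.png

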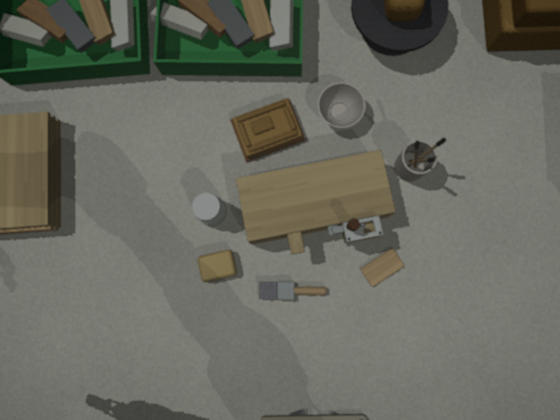

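View pics/side0.png

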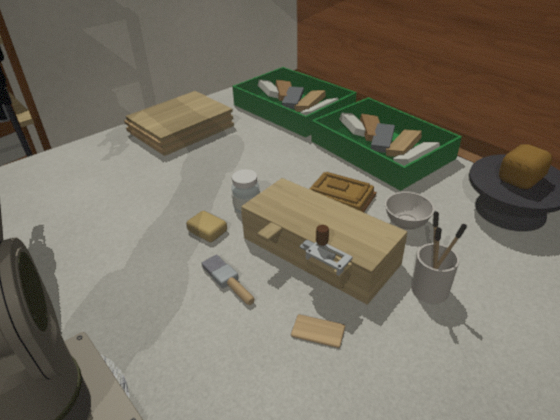

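Run:
```python
from h import *
d=np.load("top_d.npy");m=viewer.camera_model("top")
v,u=np.mgrid[:420,:560]
K=np.array(m["camera_matrix"]);P=np.stack([(u-K[0,2])/K[0,0]*d,(v-K[1,2])/K[1,1]*d,d],-1)
W=(P-np.array(m["t"]))@np.array(m["R"])
print(K[0,0],np.round(-np.array(m["R"]).T@m["t"],3))
sel=(abs(W[...,2]-.09)<.006)&(d>0)&(u>225)&(u<400)&(v>140)&(v<250)
mask=sel.astype(np.uint8);mask=cv2.morphologyEx(mask,cv2.MORPH_OPEN,np.ones((19,19)))
pts=W[mask>0]
r=cv2.minAreaRect(pts[:,:2].astype(np.float32));print(len(pts),r,pts[:,2].mean())
# rect corners
print(cv2.boxPoints(r))
# knob
k=(W[...,2]>.125)&(W[...,2]<.17)&(u>320)&(u<400)&(v>200)&(v<250)
print("knob",k.sum(),W[k].mean(0),W[k].min(0),W[k].max(0))
t=(abs(W[...,2]-.09)<.01)&(u>280)&(u<310)&(v>238)&(v<260)
print("tab",t.sum(),W[t].mean(0),W[t].min(0),W[t].max(0))
for n in ["brush_pot","glaze_jar","sponge","rib","loop_tool"]:
    for q in viewer.spot_point(n,"top")[:1]: print(n,q["score"],atz("top",q["position"],0))
```

```text
462.9904742084455 [0.408 0.031 1.063]
6527 ((0.585216224193573, -0.017168134450912476), (0.1398056149482727, 0.3188358247280121), 10.996243476867676) 0.08956789509951454
[[ 0.48618877  0.12598923]
 [ 0.54700494 -0.18699268]
 [ 0.6842437  -0.1603255 ]
 [ 0.6234275   0.1526564 ]]
knob 127 [ 0.51233943 -0.08962398  0.14648349] [ 0.50164431 -0.10232907  0.12518725] [ 0.52405453 -0.07867196  0.15163377]
tab 215 [0.47666974 0.0251382  0.08928468] [0.45987406 0.00903208 0.08340095] [0.49218042 0.04240042 0.09403714]
brush_pot 0.95 [ 0.66232165 -0.24696969  0.        ]
glaze_jar 0.6 [0.56207995 0.21453889 0.        ]
sponge 0.86 [0.44273781 0.21005624 0.        ]
rib 0.72 [ 0.42595862 -0.16228721  0.        ]
loop_tool 0.57 [0.38743277 0.03197032 0.        ]
```

```bash
cat >> h.py <<'E'
YAW=np.radians(11.0);C=np.array([.5842,-.0162,0])
CR=R.from_euler("z",YAW).as_matrix()
def ch(p): return CR@np.array(p)+C
def tochest(X): return CR.T@(np.array(X)-C)
def plan(X,ref=None):
    """offset in tool mm to bring TCP to world X"""
    o=monitor.get_obs();T=R.from_quat(o["ee_rot"]).as_matrix()
    return np.round(1000*T.T@(np.array(X)-np.array(o["position"])),1)
def info():
    o=monitor.get_obs();T=R.from_quat(o["ee_rot"]).as_matrix()
    ty=CR.T@T[:,1]
    print("t",round(o["clock"],2),"pos",np.round(o["position"],4),"chest mm",np.round(1000*tochest(o["position"]),1),"toolx",np.round(T[:,0],3),"tooly",np.round(T[:,1],3),"tooly ang in chest",np.round(np.degrees(np.arctan2(ty[1],ty[0])),2),"F",np.round(o["ft_force"],2),"w",round(o["grip_width"],3))
E
python3 - <<'E'
from h import *
info();print(ch([-.083,-.06,.132]),ch([-.097,.06,.085]))
for X in([.42,.33,.231],[.514,-.0905,.23]):print(plan(X))
E
```

```text
t 0.85 pos [0.2    0.5922 0.2314] chest mm [-261.   670.5  231.4] toolx [-0.  0. -1.] tooly [0.32  0.947 0.   ] tooly ang in chest 60.33 F [ 0.48 -0.98 -0.01] w 0.999
[ 0.51417348 -0.09093478  0.132     ] [0.47753362 0.02418916 0.085     ]
[   0.3 -178.   292.3]
[   1.3 -546.3  516. ]
```

>>> send_rows([
  [0,-20,33],
  [0,-40,66],
  [0,-60,99],
  [0,-80,132],
  [0,-100,165],
], grip=[0,0,0,0,0], twist=[-6,-12,-18,-24,-29.7], newtons=40)

```text
clock: 1.27
position: [0.3253, 0.443, 0.2315]
ee_rot: [-0.07, 0.704, 0.07, 0.704]
ft_force: [0.3, 0.5, 0.2]
grip_width: 1.001
```

Run:
```python
from h import *
info()
for X in([.42,.30,.231],[.514,-.0905,.23]):print(plan(X))
```

```text
t 1.27 pos [0.3253 0.443  0.2315] chest mm [-166.5  500.2  231.5] toolx [ 0.  0. -1.] tooly [-0.197  0.98   0.   ] tooly ang in chest 90.34 F [0.33 0.48 0.2 ] w 1.001
[   0.5 -158.9   64.7]
[   1.3 -560.2   80.1]
```

>>> send_rows([
  [0,-32,20],
  [0,-65,40],
  [0,-100,60],
  [0,-138,75],
  [0,-178,80],
], grip=[0,0,0,0,0], twist=[0,0,0,0,0])

```text
clock: 1.68
position: [0.4387, 0.2835, 0.2313]
ee_rot: [-0.068, 0.704, 0.068, 0.704]
ft_force: [1.2, -0.1, 0.1]
grip_width: 1.002
```

>>> send_rows([
  [0,-40,0],
  [0,-80,0],
  [0,-120,0],
  [0,-160,0],
  [0,-200,0],
], grip=[0,0,0,0,0], twist=[0,0,0,0,0])

```text
clock: 2.1
position: [0.4752, 0.0869, 0.2316]
ee_rot: [-0.068, 0.704, 0.068, 0.704]
ft_force: [1.2, -0.2, 0.0]
grip_width: 0.999
```

>>> send_rows([
  [0,-40,0],
  [0,-80,0],
  [0,-120,0],
  [0,-155,0],
  [0,-180,0],
], grip=[0,0,0,0,0], twist=[0,0,0,0,0])

```text
clock: 2.52
position: [0.5096, -0.0916, 0.2317]
ee_rot: [-0.067, 0.704, 0.067, 0.704]
ft_force: [0.8, 0.5, -0.9]
grip_width: 0.997
```

Run:
```python
from h import *
info()
p,d=viewer.camera("wrist");cv2.imwrite("pics/w1.png",p);np.save("w1.npy",d)
for t,z in(("knob_grip",.132),("notch",.132),("tab_grip",.085)):
    for r in viewer.spot_point(t,"wrist")[:1]:
        X=atz("wrist",r["position"],z);print(t,r["score"],r["position"],X,1000*tochest(X))
m=viewer.camera_model("wrist");K=np.array(m["camera_matrix"]);M=np.array(m["mount"]);o=monitor.get_obs()
v,u=np.mgrid[:420,:560]
P=np.stack([(u-K[0,2])/K[0,0]*d,(v-K[1,2])/K[1,1]*d,d],-1)
W=(P@M[:3,:3].T+M[:3,3])@R.from_quat(o["ee_rot"]).as_matrix().T+np.array(o["position"])
q=(W-C)@CR*1000
s=(abs(q[...,2]-149)<4)&(d>0)&(abs(q[...,0]+83)<30)&(abs(q[...,1]+60)<30)
print(s.sum());
if s.sum(): print(q[s].min(0),q[s].max(0),q[s].mean(0))
```

```text
t 2.52 pos [ 0.5096 -0.0916  0.2317] chest mm [-87.6 -59.8 231.7] toolx [ 0.001 -0.001 -1.   ] tooly [-0.188  0.982 -0.001] tooly ang in chest 89.86 F [ 0.77  0.51 -0.86] w 0.997
knob_grip 0.87 [281.9, 229.2] [ 0.51671071 -0.08593868  0.132     ] [-79.55608712 -55.57981655 132.        ]
notch 0.83 [238.8, 205.6] [ 0.50521015 -0.11527394  0.132     ] [-96.4427827  -82.18169983 132.        ]
tab_grip 0.78 [424.6, 192.4] [0.4805198  0.03008922 0.085     ] [-92.9428995  65.2218726  85.       ]
929
[-92.94479763 -64.08017084 145.03237563] [-70.18210172 -40.89106263 150.43873352] [-82.29504863 -52.37224602 148.07683033]
```

View pics/w1.png

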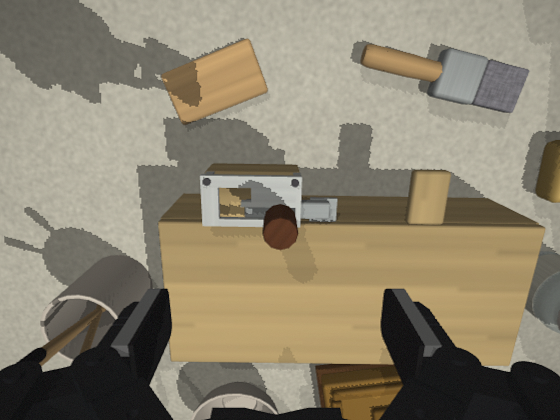

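Run:
```python
from h import *
def cloud(n,d):
    m=viewer.camera_model(n);K=np.array(m["camera_matrix"]);v,u=np.mgrid[:420,:560]
    P=np.stack([(u-K[0,2])/K[0,0]*d,(v-K[1,2])/K[1,1]*d,d],-1)
    if "R" in m: W=(P-np.array(m["t"]))@np.array(m["R"])
    else:
        M=np.array(m["mount"]);o=monitor.get_obs()
        W=(P@M[:3,:3].T+M[:3,3])@R.from_quat(o["ee_rot"]).as_matrix().T+np.array(o["position"])
    W[d<=0]=np.nan
    return (W-C)@CR*1000
for n,f in(("wrist","w1.npy"),("top","top_d.npy"),("side","side_d.npy")):
    q=cloud(n,np.load(f));print(n)
    x,y,z=q[...,0],q[...,1],q[...,2]
    s=(abs(z-90)<6)&(abs(x)<85)&(abs(y)<180)
    s=cv2.morphologyEx(s.astype(np.uint8),cv2.MORPH_OPEN,np.ones((9,9)))>0
    print(" lid",s.sum(),z[s].mean(),np.percentile(x[s],[.5,99.5]),np.percentile(y[s],[.5,99.5]))
    if s.sum():print(" rect",cv2.minAreaRect(q[s][:,:2].astype(np.float32)))
    s=(z>140)&(z<156)&(abs(x+83)<30)&(abs(y+58)<30)
    print(" knob",s.sum(),q[s].min(0) if s.any() else 0,q[s].max(0) if s.any() else 0)
    s=(z>100)&(z<109)&(x<-70)&(x>-130)&(y<-20)&(y>-150)
    print(" plate",s.sum(),np.percentile(q[s],[1,99],axis=0) if s.any() else 0)
    s=(z>80)&(z<96)&(x<-76)&(x>-130)&(y>20)&(y<100)
    print(" tab",s.sum(),np.percentile(q[s],[1,99],axis=0) if s.any() else 0)
```

```text
wrist
 lid 45489 89.27071229469676 [-81.37187269  69.9963166 ] [-150.67461876  163.37897842]
 rect ((-6.346992492675781, 6.218109130859375), (320.3202819824219, 158.33502197265625), 89.35020446777344)
 knob 1007 [-93.47892936 -64.17563935 140.12927716] [-70.18210172 -40.89106263 150.43873352]
 plate 3433 [[-110.79705868 -111.66020728  100.84467697]
 [ -71.03995937  -36.76649222  105.84767358]]
 tab 1735 [[-111.23434037   52.4968998    83.31810851]
 [ -76.26555787   81.33881907   90.8835432 ]]
top
 lid 9332 89.54960355559673 [-69.64885165  69.51194873] [-158.34739493  156.33269671]
 rect ((-0.0266876220703125, -1.31561279296875), (319.91461181640625, 143.42723083496094), 88.99114227294922)
 knob 114 [-95.4186479  -71.45679563 142.06082929] [-72.9052311  -47.63900046 151.63377332]
 plate 448 [[-112.97447541 -119.09582782  100.31601201]
 [ -73.43075177  -43.72257694  108.34581751]]
 tab 254 [[-113.21153481   45.84398733   84.88849158]
 [ -76.44842091   75.12695854   93.54792694]]
side
 lid 6157 90.78250924826574 [-71.78794531  70.64800747] [-158.68212926  157.5216956 ]
 rect ((-3.8462905883789062, 0.925567626953125), (320.77203369140625, 155.24549865722656), 89.46348571777344)
 knob 130 [-94.28799999 -70.99110965 140.02191945] [-68.44336807 -45.15781875 152.12466052]
 plate 580 [[-112.15420451 -117.17576989  100.17503356]
 [ -71.81832577  -41.44729367  107.97316267]]
 tab 229 [[-112.55573219   46.60808397   83.03322757]
 [ -76.62971976   76.80079483   93.26923289]]
```

Run:
```python
from h import *
info();print(plan(ch([-.083,-.0595,.16])))
```

```text
t 2.72 pos [ 0.5096 -0.0881  0.2313] chest mm [-86.9 -56.4 231.3] toolx [-0.  0. -1.] tooly [-0.19   0.982  0.   ] tooly ang in chest 89.95 F [-0.13  0.72 -0.18] w 1.001
[71.3 -3.1  3.9]
```

>>> send_rows([
  [15,-2,4],
  [40,-2,4],
  [65,-2,4],
  [80,-2,4],
  [85,-2,4],
], grip=[0,0,0,0,0], twist=[0,0,0,0,0])

```text
clock: 3.13
position: [0.5126, -0.0871, 0.1438]
ee_rot: [-0.069, 0.705, 0.069, 0.702]
ft_force: [-0.5, -0.1, -0.1]
grip_width: 1.003
```

>>> send_rows([
  [10,0,0],
  [20,0,0],
  [30,0,0],
  [34,0,0],
  [34,0,0],
], grip=[0,0,0,0,0], twist=[0,0,0,0,0])

```text
clock: 3.55
position: [0.5135, -0.0888, 0.1114]
ee_rot: [-0.068, 0.704, 0.068, 0.703]
ft_force: [-0.3, -0.9, -0.4]
grip_width: 0.998
```

Run:
```python
from h import *
info()
p,d=viewer.camera("wrist");cv2.imwrite("pics/w2.png",p)
p,d=viewer.camera("side");cv2.imwrite("pics/s2.png",cv2.resize(p[150:330,220:460],None,fx=3,fy=3))
info()
```

```text
t 3.55 pos [ 0.5135 -0.0888  0.1114] chest mm [-83.2 -57.8 111.4] toolx [-0.001  0.    -1.   ] tooly [-0.192  0.981  0.   ] tooly ang in chest 90.04 F [-0.29 -0.92 -0.42] w 0.998
t 3.65 pos [ 0.5142 -0.089   0.1126] chest mm [-82.6 -58.1 112.6] toolx [ 0.  0. -1.] tooly [-0.191  0.982 -0.   ] tooly ang in chest 90.03 F [ 0.38 -0.47  0.48] w 0.999
```

View pics/w2.png

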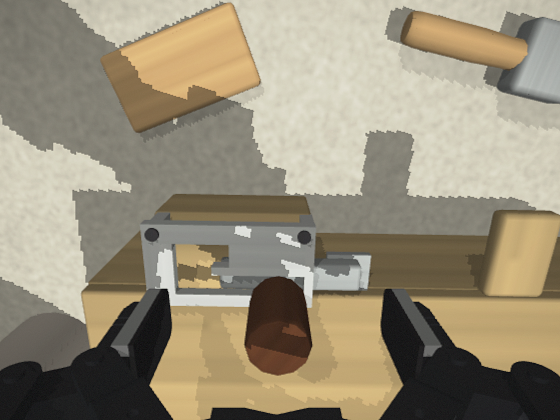

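View pics/s2.png

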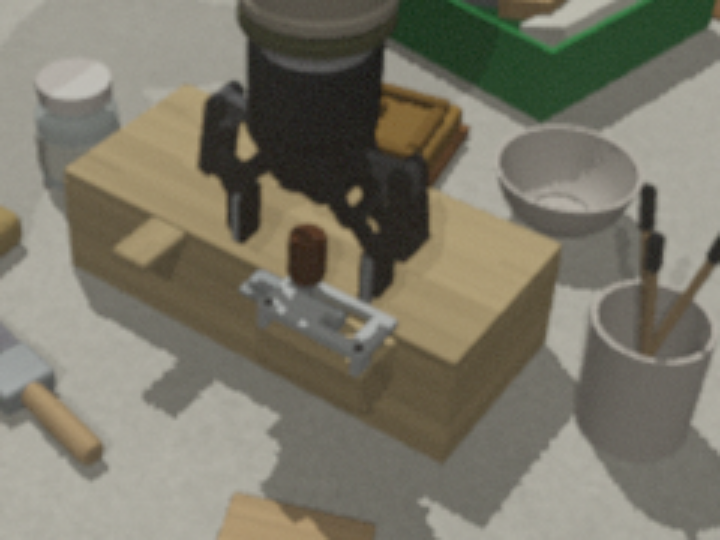

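>>> send_rows([
  [0,0,0],
  [0,0,0],
  [0,0,0],
  [0,0,0],
  [0,0,0],
], grip=[255,255,255,255,255], twist=[0,0,0,0,0], newtons=50)

```text
clock: 4.07
position: [0.514, -0.0889, 0.1124]
ee_rot: [-0.068, 0.704, 0.068, 0.704]
ft_force: [-0.0, -0.1, 0.5]
grip_width: 0.301
```

>>> send_rows([
  [0,0,0],
  [0,0,0],
  [0,0,0],
  [0,0,0],
  [0,0,0],
], grip=[255,255,255,255,255], twist=[0,0,0,0,0])

```text
clock: 4.48
position: [0.5141, -0.0882, 0.1126]
ee_rot: [-0.068, 0.704, 0.069, 0.704]
ft_force: [-2.7, 3.2, 6.9]
grip_width: 0.267
```

Run:
```python
from h import *
info()
p,d=viewer.camera("wrist");cv2.imwrite("pics/w3.png",p)
```

```text
t 4.48 pos [ 0.5141 -0.0882  0.1126] chest mm [-82.6 -57.3 112.6] toolx [ 0.     0.001 -1.   ] tooly [-0.192  0.981  0.001] tooly ang in chest 90.07 F [-2.71  3.21  6.88] w 0.267
```

View pics/w3.png

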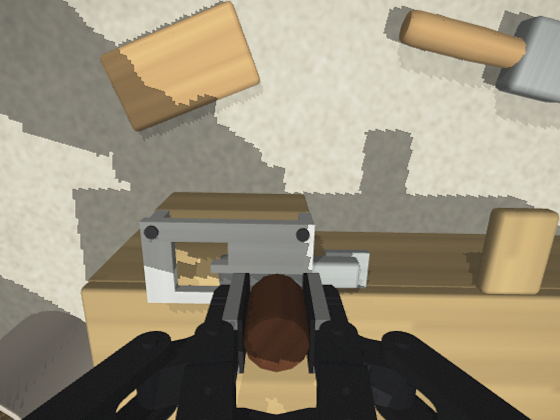

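>>> send_rows([
  [0,-8,0],
  [0,-16,0],
  [0,-24,0],
  [0,-32,0],
  [0,-38,0],
], grip=[255,255,255,255,255], twist=[0,0,0,0,0])

```text
clock: 4.95
position: [0.5207, -0.1241, 0.1125]
ee_rot: [-0.067, 0.704, 0.07, 0.703]
ft_force: [-7.8, 12.4, 12.2]
grip_width: 0.269
```

>>> send_rows([
  [0,0,0],
  [0,0,0],
  [0,0,0],
  [0,0,0],
  [0,0,0],
], grip=[255,255,255,255,255], twist=[0,0,0,0,0])

```text
clock: 5.37
position: [0.5206, -0.1234, 0.1125]
ee_rot: [-0.067, 0.704, 0.07, 0.703]
ft_force: [-7.7, 11.0, 11.2]
grip_width: 0.27
```

Run:
```python
from h import *
info()
p,d=viewer.camera("wrist");cv2.imwrite("pics/w4.png",p)
```

```text
t 5.37 pos [ 0.5206 -0.1234  0.1125] chest mm [-82.9 -93.1 112.5] toolx [-0.002  0.004 -1.   ] tooly [-0.193  0.981  0.004] tooly ang in chest 90.15 F [-7.69 10.95 11.17] w 0.27
```

View pics/w4.png

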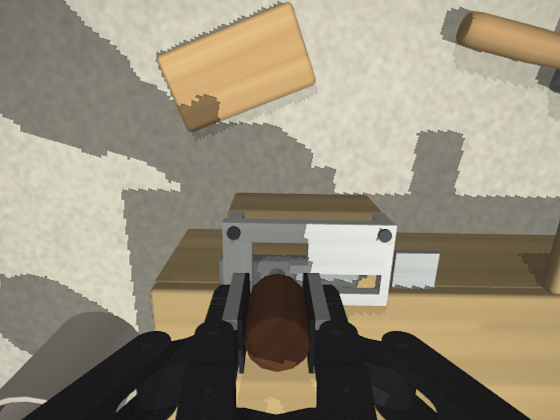

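>>> send_rows([
  [0,-2.5,0],
  [0,-2.5,0],
  [0,-2.5,-4],
  [0,-2.5,-8],
  [0,-2.5,-12],
], grip=[255,255,255,255,255], twist=[0,0,0,0,0])

```text
clock: 5.83
position: [0.5104, -0.1275, 0.1126]
ee_rot: [-0.068, 0.703, 0.07, 0.704]
ft_force: [-1.3, 12.9, 5.4]
grip_width: 0.27
```

>>> send_rows([
  [0,0,-2.5],
  [0,0,-2.5],
  [0,0,-2.5],
  [0,0,-2.5],
  [0,0,-2.5],
], grip=[255,255,255,255,255], twist=[0,0,0,0,0])

```text
clock: 6.25
position: [0.5081, -0.128, 0.1126]
ee_rot: [-0.068, 0.703, 0.07, 0.704]
ft_force: [-0.8, 14.0, 6.2]
grip_width: 0.268
```

Run:
```python
from h import *
info();o=monitor.get_obs();print("F chest",CR.T@o["ft_force"])
p,d=viewer.camera("wrist");cv2.imwrite("pics/w5.png",p)
```

```text
t 6.25 pos [ 0.5081 -0.128   0.1126] chest mm [-96.  -95.2 112.6] toolx [ 0.     0.004 -1.   ] tooly [-0.194  0.981  0.004] tooly ang in chest 90.2 F [-0.82 14.02  6.21] w 0.268
F chest [ 1.87130069 13.9152165   6.20597089]
```

View pics/w5.png

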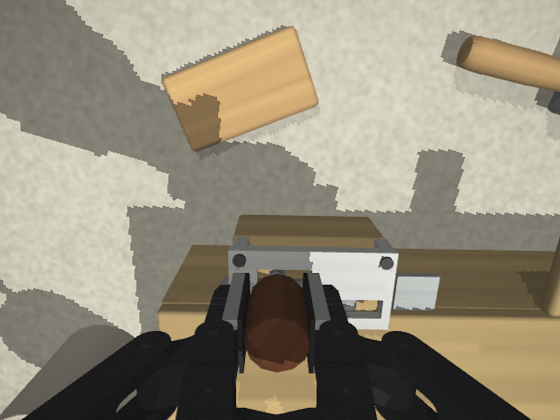

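>>> send_rows([
  [0,0,-1.5],
  [0,0,-1.5],
  [0,2,-1.5],
  [0,4,-1.5],
  [0,6,-1.5],
], grip=[255,255,255,255,255], twist=[0,0,0,0,0])

```text
clock: 6.72
position: [0.5055, -0.1225, 0.1126]
ee_rot: [-0.068, 0.703, 0.07, 0.704]
ft_force: [-0.8, 12.6, 5.1]
grip_width: 0.268
```

>>> send_rows([
  [0,1,0],
  [0,2,0],
  [0,3,0],
  [0,4,0],
  [0,4,0],
], grip=[255,255,255,255,255], twist=[0,0,0,0,0])

```text
clock: 7.13
position: [0.5047, -0.1187, 0.1126]
ee_rot: [-0.068, 0.703, 0.07, 0.704]
ft_force: [-0.8, 11.9, 5.5]
grip_width: 0.266
```

Run:
```python
from h import *
info();o=monitor.get_obs();print("F chest",CR.T@o["ft_force"])
p,d=viewer.camera("wrist");cv2.imwrite("pics/w6.png",p)
```

```text
t 7.13 pos [ 0.5047 -0.1187  0.1126] chest mm [-97.6 -85.5 112.6] toolx [ 0.     0.004 -1.   ] tooly [-0.194  0.981  0.003] tooly ang in chest 90.2 F [-0.84 11.92  5.52] w 0.266
F chest [ 1.44437513 11.85865644  5.51630396]
```

View pics/w6.png

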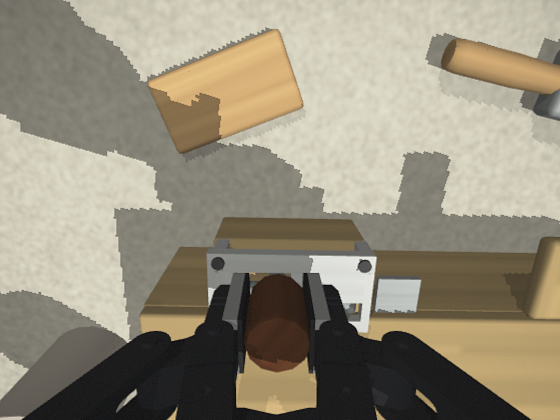

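>>> send_rows([
  [0,1,0],
  [0,2,0],
  [0,3,0],
  [0,3.5,0],
  [0,3.5,0],
], grip=[255,255,255,255,255], twist=[0,0,0,0,0])

```text
clock: 7.6
position: [0.5041, -0.1162, 0.1126]
ee_rot: [-0.068, 0.703, 0.07, 0.704]
ft_force: [0.7, 9.4, 3.9]
grip_width: 0.27
```

Run:
```python
from h import *
info();o=monitor.get_obs();print("F chest",CR.T@o["ft_force"])
```

```text
t 7.6 pos [ 0.5041 -0.1162  0.1126] chest mm [-97.7 -82.9 112.6] toolx [ 0.001  0.002 -1.   ] tooly [-0.193  0.981  0.002] tooly ang in chest 90.16 F [0.68 9.37 3.92] w 0.27
F chest [2.45413874 9.06842411 3.91665218]
```

>>> send_rows([
  [0,1,0],
  [0,2,0],
  [0,2,0],
  [0,2,0],
  [0,2,0],
], grip=[255,255,255,255,255], twist=[0,0,0,0,0])

```text
clock: 8.02
position: [0.5039, -0.116, 0.1126]
ee_rot: [-0.068, 0.703, 0.068, 0.704]
ft_force: [3.3, 4.8, 0.2]
grip_width: 0.268
```

Run:
```python
from h import *
info();o=monitor.get_obs();print("F chest",CR.T@o["ft_force"])
```

```text
t 8.02 pos [ 0.5039 -0.116   0.1126] chest mm [-97.9 -82.6 112.6] toolx [ 0.002  0.001 -1.   ] tooly [-0.192  0.981  0.   ] tooly ang in chest 90.07 F [3.3  4.76 0.17] w 0.268
F chest [4.14430374 4.0399144  0.17157679]
```

>>> send_rows([
  [0,0.5,0],
  [0,0.5,0],
  [0,0.5,0],
  [0,0.5,0],
  [0,0.5,0],
], grip=[130,110,90,60,30], twist=[0,0,0,0,0])

```text
clock: 8.43
position: [0.5027, -0.1164, 0.1122]
ee_rot: [-0.068, 0.704, 0.068, 0.704]
ft_force: [0.8, -0.2, 0.9]
grip_width: 0.874
```

>>> send_rows([
  [0,0,0],
  [0,0,0],
  [0,0,0],
  [-10,0,0],
  [-30,0,0],
], grip=[0,0,0,0,0], twist=[0,0,0,0,0])

```text
clock: 8.85
position: [0.5016, -0.1159, 0.1413]
ee_rot: [-0.068, 0.705, 0.068, 0.702]
ft_force: [0.1, -0.1, 0.1]
grip_width: 1.0
```

>>> send_rows([
  [-20,0,0],
  [-40,0,0],
  [-55,0,0],
  [-60,0,0],
  [-60,0,0],
], grip=[0,0,0,0,0], twist=[0,0,0,0,0])

```text
clock: 9.27
position: [0.5037, -0.1162, 0.2039]
ee_rot: [-0.068, 0.703, 0.068, 0.705]
ft_force: [0.8, 0.7, -0.3]
grip_width: 1.005
```

Run:
```python
from h import *
info();
p,d=viewer.camera("wrist");cv2.imwrite("pics/w7.png",p)
```

```text
t 9.27 pos [ 0.5037 -0.1162  0.2039] chest mm [-98.1 -82.8 203.9] toolx [ 0.003  0.    -1.   ] tooly [-0.191  0.982 -0.   ] tooly ang in chest 90.03 F [ 0.76  0.73 -0.26] w 1.005
```

View pics/w7.png

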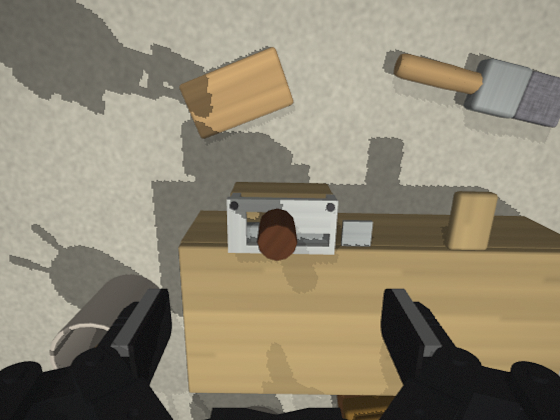

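>>> send_rows([
  [0,30,0],
  [0,65,0],
  [0,100,0],
  [0,130,0],
  [0,145,0],
], grip=[0,0,0,0,0], twist=[0,0,0,0,0])

```text
clock: 9.73
position: [0.4737, 0.0301, 0.201]
ee_rot: [-0.069, 0.704, 0.07, 0.703]
ft_force: [0.3, 0.1, -0.3]
grip_width: 1.001
```

>>> send_rows([
  [15,0,0],
  [40,0,0],
  [65,0,0],
  [80,0,0],
  [80,0,0],
], grip=[0,0,0,0,0], twist=[0,0,0,0,0])

```text
clock: 10.15
position: [0.4723, 0.0258, 0.1182]
ee_rot: [-0.068, 0.706, 0.068, 0.701]
ft_force: [-0.8, -0.2, 0.5]
grip_width: 0.999
```

Run:
```python
from h import *
info();
p,d=viewer.camera("wrist");cv2.imwrite("pics/w8.png",p)
info()
```

```text
t 10.15 pos [0.4723 0.0258 0.1182] chest mm [-101.8   62.6  118.2] toolx [-0.007 -0.002 -1.   ] tooly [-0.191  0.981 -0.001] tooly ang in chest 90.04 F [-0.8  -0.16  0.47] w 0.999
t 10.2 pos [0.4735 0.0259 0.1203] chest mm [-100.6   62.5  120.3] toolx [-0.004 -0.001 -1.   ] tooly [-0.191  0.982 -0.   ] tooly ang in chest 90.03 F [-0.01 -0.1   0.81] w 1.0
```

View pics/w8.png

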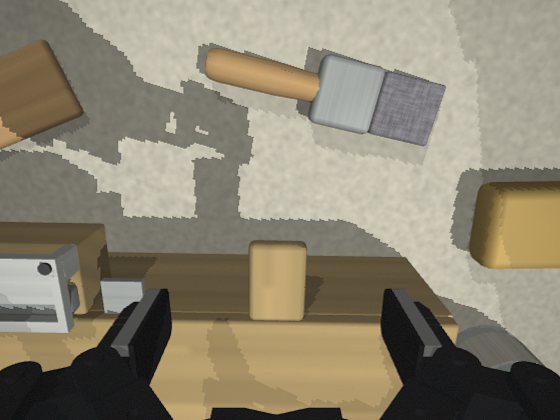

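>>> send_rows([
  [12,0,0],
  [30,0,0],
  [46,0,0],
  [54,0,0],
  [54,0,0],
], grip=[0,0,0,0,0], twist=[0,0,0,0,0])

```text
clock: 10.62
position: [0.4745, 0.0261, 0.0675]
ee_rot: [-0.068, 0.705, 0.068, 0.703]
ft_force: [0.2, 0.1, 0.5]
grip_width: 1.001
```

>>> send_rows([
  [0,0,0],
  [0,0,0],
  [0,0,0],
  [0,0,0],
  [0,0,0],
], grip=[255,255,255,255,255], twist=[0,0,0,0,0], newtons=30)

```text
clock: 11.03
position: [0.4755, 0.0271, 0.0691]
ee_rot: [-0.068, 0.704, 0.069, 0.704]
ft_force: [-2.9, -3.2, 8.7]
grip_width: 0.341
```

>>> send_rows([
  [0,0,0],
  [0,0,0],
  [0,0,0],
  [0,0,0],
  [0,0,0],
], grip=[255,255,255,255,255], twist=[0,0,0,0,0])

```text
clock: 11.45
position: [0.4755, 0.027, 0.0691]
ee_rot: [-0.067, 0.704, 0.068, 0.704]
ft_force: [-2.9, 1.8, 7.3]
grip_width: 0.343
```

Run:
```python
from h import *
info();
p,d=viewer.camera("side");cv2.imwrite("pics/s9.png",cv2.resize(p[150:330,180:420],None,fx=3,fy=3))
p,d=viewer.camera("wrist");cv2.imwrite("pics/w9.png",p)
```

```text
t 11.45 pos [0.4755 0.027  0.0691] chest mm [-98.5  63.1  69.1] toolx [ 0.001  0.001 -1.   ] tooly [-0.191  0.982  0.001] tooly ang in chest 90.03 F [-2.88  1.83  7.26] w 0.343
```

View pics/s9.png

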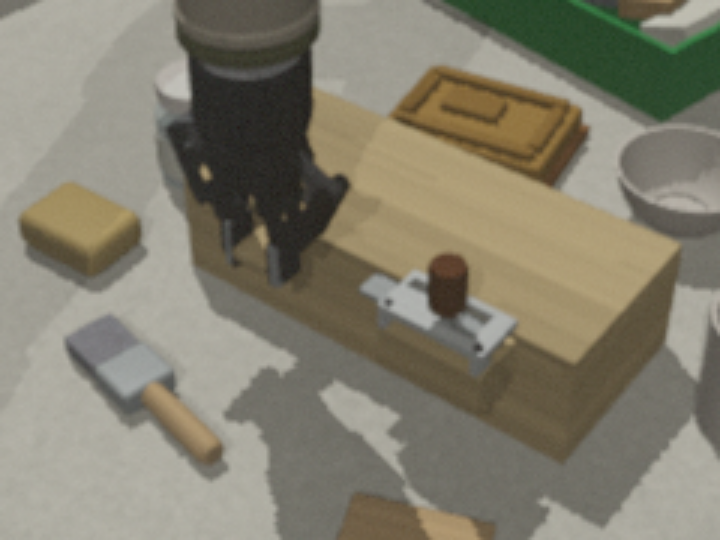

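View pics/w9.png

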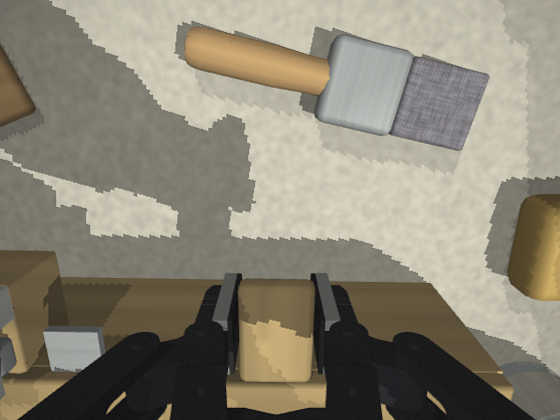

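Run:
```python
import numpy as np
a,b=-169,7
f=lambda t:np.array([a*np.cos(t)+b*np.sin(t),-a*np.sin(t)+b*np.cos(t)])
th=np.concatenate([[0],np.linspace(.05,.25,5),np.linspace(.31,.55,5),np.linspace(.61,.85,5),np.linspace(.91,1.15,5),np.linspace(1.21,1.45,5),np.linspace(1.5,1.7,5)])
for c in range(6):
    p0=f(th[5*c]);print(round(th[5*c+5],2),[[round(float(-(f(t)-p0)[1]),1),0,round(float((f(t)-p0)[0]),1)] for t in th[5*c+1:5*c+6]])
```

```text
0.25 [[-8.4, 0, 0.6], [-16.8, 0, 1.5], [-25.2, 0, 2.9], [-33.4, 0, 4.8], [-41.6, 0, 7.0]]
0.55 [[-9.6, 0, 3.2], [-19.0, 0, 7.0], [-28.2, 0, 11.3], [-37.1, 0, 16.2], [-45.7, 0, 21.6]]
0.85 [[-8.3, 0, 5.9], [-16.1, 0, 12.3], [-23.6, 0, 19.2], [-30.7, 0, 26.4], [-37.3, 0, 34.1]]
1.15 [[-6.1, 0, 8.1], [-11.8, 0, 16.5], [-16.9, 0, 25.3], [-21.5, 0, 34.3], [-25.5, 0, 43.6]]
1.45 [[-3.5, 0, 9.5], [-6.4, 0, 19.3], [-8.7, 0, 29.1], [-10.4, 0, 39.1], [-11.5, 0, 49.2]]
1.7 [[-0.5, 0, 8.4], [-0.5, 0, 16.9], [-0.1, 0, 25.3], [0.7, 0, 33.8], [1.9, 0, 42.1]]
```

>>> send_rows([
  [-8.4,0,0.6],
  [-16.8,0,1.5],
  [-25.2,0,2.9],
  [-33.4,0,4.8],
  [-41.6,0,7],
], grip=[255,255,255,255,255], twist=[0,0,0,0,0])

```text
clock: 11.97
position: [0.4818, 0.0281, 0.1108]
ee_rot: [-0.068, 0.704, 0.068, 0.704]
ft_force: [1.1, 4.8, -3.7]
grip_width: 0.346
```

Run:
```python
from h import *
info();
p,d=viewer.camera("side");cv2.imwrite("pics/s10.png",cv2.resize(p[150:330,180:420],None,fx=3,fy=3))
```

```text
t 11.97 pos [0.4818 0.0281 0.1108] chest mm [-92.   63.  110.8] toolx [-0.001  0.001 -1.   ] tooly [-0.192  0.981  0.001] tooly ang in chest 90.05 F [ 1.09  4.8  -3.68] w 0.346
```

View pics/s10.png

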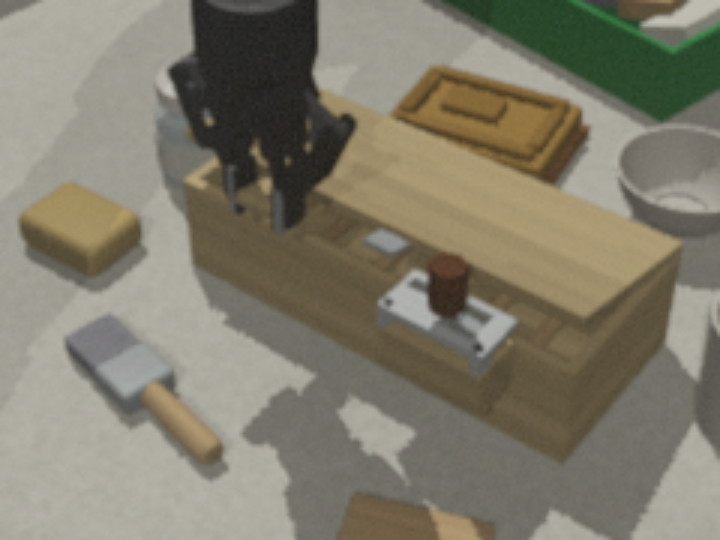

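The lid is rising (its front edge is clear of the chest at about (580,315)), the ear came free, and the knob is still parked at (447,285). I'm carrying on along the arc.

>>> send_rows([
  [-9.6,0,3.2],
  [-19,0,7],
  [-28.2,0,11.3],
  [-37.1,0,16.2],
  [-45.7,0,21.6],
], grip=[255,255,255,255,255], twist=[0,0,0,0,0])

```text
clock: 12.43
position: [0.5029, 0.0318, 0.1564]
ee_rot: [-0.068, 0.704, 0.068, 0.703]
ft_force: [-1.5, 4.0, -3.4]
grip_width: 0.344
```

>>> send_rows([
  [-8.3,0,5.9],
  [-16.1,0,12.3],
  [-23.6,0,19.2],
  [-30.7,0,26.4],
  [-37.3,0,34.1],
], grip=[255,255,255,255,255], twist=[0,0,0,0,0])

```text
clock: 12.85
position: [0.5368, 0.0378, 0.1938]
ee_rot: [-0.068, 0.704, 0.068, 0.703]
ft_force: [-2.7, 1.4, -2.4]
grip_width: 0.343
```

Run:
```python
from h import *
info();
p,d=viewer.camera("side");cv2.imwrite("pics/s11.png",cv2.resize(p[120:330,180:420],None,fx=2.5,fy=2.5))
```

```text
t 12.85 pos [0.5368 0.0378 0.1938] chest mm [-36.2  62.1 193.8] toolx [-0.001 -0.001 -1.   ] tooly [-0.191  0.982 -0.   ] tooly ang in chest 90.02 F [-2.68  1.36 -2.42] w 0.343
```

View pics/s11.png

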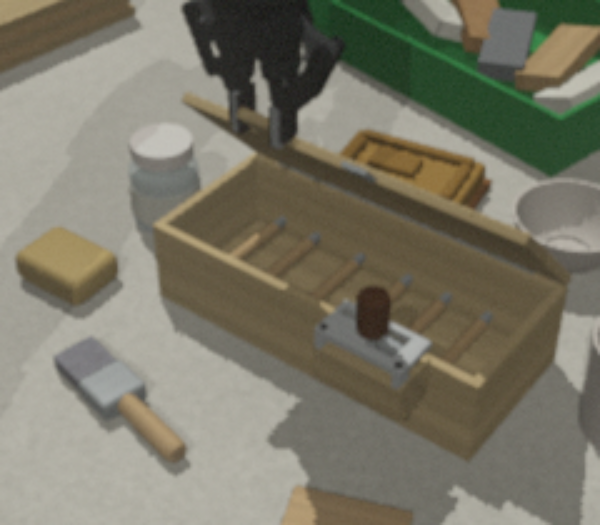

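The lid is well up and following the fingers at low force, with the tab between them near (260,130).

>>> send_rows([
  [-6.1,0,8.1],
  [-11.8,0,16.5],
  [-16.9,0,25.3],
  [-21.5,0,34.3],
  [-25.5,0,43.6],
], grip=[255,255,255,255,255], twist=[0,0,0,0,0])

```text
clock: 13.32
position: [0.5797, 0.0455, 0.2192]
ee_rot: [-0.068, 0.704, 0.067, 0.704]
ft_force: [-3.2, -0.6, 0.8]
grip_width: 0.343
```

>>> send_rows([
  [-3.5,0,9.5],
  [-6.4,0,19.3],
  [-8.7,0,29.1],
  [-10.4,0,39.1],
  [-11.5,0,49.2],
], grip=[255,255,255,255,255], twist=[0,0,0,0,0])

```text
clock: 13.73
position: [0.6285, 0.0541, 0.2311]
ee_rot: [-0.068, 0.704, 0.067, 0.704]
ft_force: [-1.9, -3.4, 3.5]
grip_width: 0.347
```

>>> send_rows([
  [-0.5,0,8.4],
  [-0.5,0,16.9],
  [-0.1,0,25.3],
  [0.7,0,33.8],
  [1.9,0,42.1],
], grip=[255,255,255,255,255], twist=[0,0,0,0,0])

```text
clock: 14.15
position: [0.6704, 0.0615, 0.2296]
ee_rot: [-0.068, 0.703, 0.066, 0.705]
ft_force: [-0.8, -4.9, 5.9]
grip_width: 0.344
```

Run:
```python
from h import *
info();
p,d=viewer.camera("side");cv2.imwrite("pics/s12.png",cv2.resize(p[90:330,180:420],None,fx=2.4,fy=2.4))
```

```text
t 14.15 pos [0.6704 0.0615 0.2296] chest mm [ 99.5  59.8 229.6] toolx [ 0.003 -0.003 -1.   ] tooly [-0.189  0.982 -0.003] tooly ang in chest 89.92 F [-0.75 -4.91  5.9 ] w 0.344
```

View pics/s12.png

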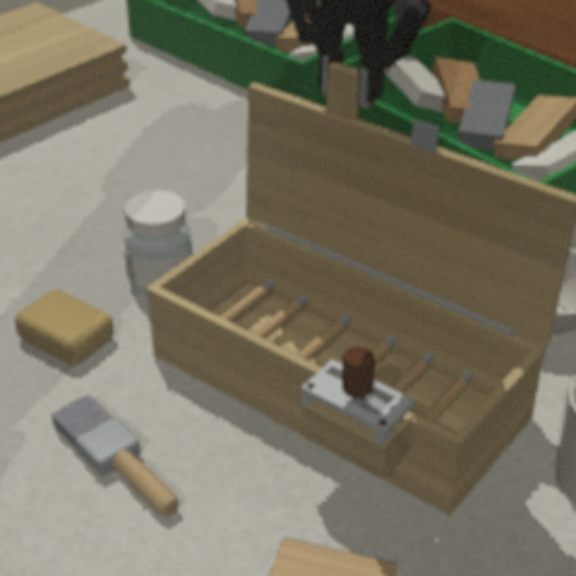

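>>> send_rows([
  [1,0,6],
  [2.5,0,12],
  [4,0,18],
  [6,0,24],
  [6,0,24],
], grip=[255,255,255,255,255], twist=[0,0,0,0,0])

```text
clock: 14.62
position: [0.6949, 0.0658, 0.2236]
ee_rot: [-0.069, 0.703, 0.066, 0.705]
ft_force: [1.1, -5.9, 7.7]
grip_width: 0.34
```

>>> send_rows([
  [0,0,0],
  [0,0,0],
  [0,0,0],
  [0,0,0],
  [0,0,0],
], grip=[120,100,70,40,0], twist=[0,0,0,0,0])

```text
clock: 15.03
position: [0.6926, 0.0689, 0.2219]
ee_rot: [-0.068, 0.704, 0.068, 0.704]
ft_force: [0.3, -0.3, -0.3]
grip_width: 0.957
```

>>> send_rows([
  [0,0,0],
  [0,0,0],
  [-10,0,0],
  [-25,0,0],
  [-45,0,0],
], grip=[0,0,0,0,0], twist=[0,0,0,0,0])

```text
clock: 15.45
position: [0.6921, 0.0687, 0.267]
ee_rot: [-0.068, 0.705, 0.068, 0.703]
ft_force: [0.7, -0.0, 0.8]
grip_width: 0.996
```

>>> send_rows([
  [-20,0,0],
  [-40,0,0],
  [-60,0,0],
  [-70,0,-15],
  [-75,0,-40],
], grip=[0,0,0,0,0], twist=[0,0,0,0,0])

```text
clock: 15.87
position: [0.6544, 0.0613, 0.3436]
ee_rot: [-0.068, 0.703, 0.068, 0.705]
ft_force: [-0.4, 0.2, 0.6]
grip_width: 1.003
```

>>> send_rows([
  [0,0,-10],
  [0,0,-20],
  [0,0,-20],
  [0,0,-20],
  [0,0,-20],
], grip=[0,0,0,0,0], twist=[0,0,0,0,0])

```text
clock: 16.28
position: [0.6342, 0.0574, 0.3422]
ee_rot: [-0.068, 0.704, 0.068, 0.704]
ft_force: [0.8, 0.7, -0.8]
grip_width: 0.999
```

Run:
```python
from h import *
info();
p,d=viewer.camera("side");cv2.imwrite("pics/s13.png",p)
p,d=viewer.camera("top");cv2.imwrite("pics/t13.png",p)
```

```text
t 16.28 pos [0.6342 0.0574 0.3422] chest mm [ 63.1  62.7 342.2] toolx [ 0.  0. -1.] tooly [-0.192  0.981  0.   ] tooly ang in chest 90.05 F [ 0.83  0.66 -0.85] w 0.999
```

View pics/s13.png

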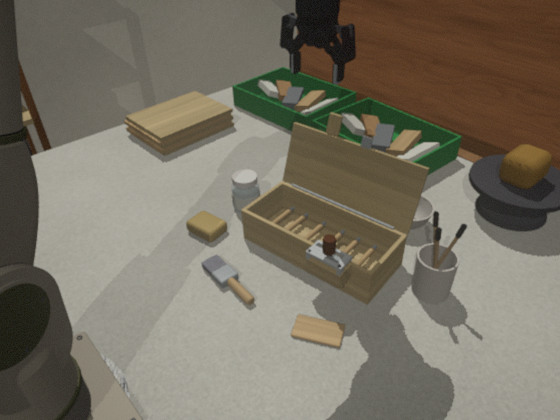

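View pics/t13.png

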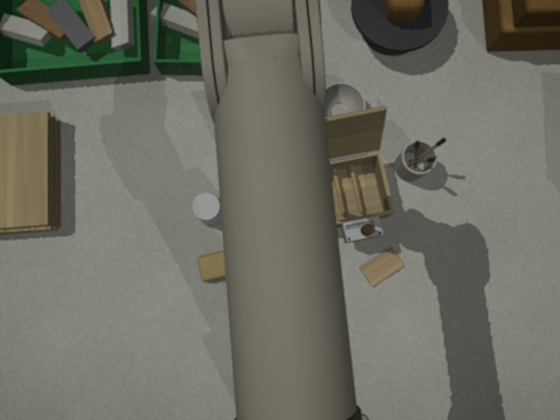

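The side view shows the lid leaning back with its tab at (335,122) and the knob parked at (329,243). The jar, pot, sponge, brush and rib are at their earlier pixels, and the gripper is clear of everything.

```bash
python3 -c "
from h import *
print(manip.hand_in());info()"
```

```text
the job is handed in; nothing more can be done
None
the job is handed in; nothing more can be done
```

The tool chest is open and the job is handed in, at about 16.4 s on the clock. I drew the bolt back about 38 mm, moved the knob sideways and let it settle in the notch. Then I released it and lifted the lid by its tab to about 1.85 rad before letting go.

- **Bolt:** It stayed in its notch after I let go. A wrist picture then showed the bolt's nose drawn clear of the lid, and the knob was still in the notch in the last side and top pictures.
- **Lid:** It leans back on its own with the gripper open and well above it. I judged this by eye from the side picture and did not measure the final angle.
- **Other things:** The jar, brush pot, sponge and rib sat at the same pixels as at the start. The loop tool showed unmoved only in the side view, because the arm hid it from above.
- **Forces:** The wrist force readings stayed under about 20 N.
- **One disagreement:** The wrist camera first placed the knob 6–7 mm off from the other two cameras. Half of that came from pairing the picture with a pose read after the arm had settled. The remaining 3–4 mm was small enough for the grip, and a closer wrist picture showed the knob centred between the fingers.

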